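# Put the hand tools away in the fitted drawer

### The arm

A 7-joint arm with a two-finger parallel gripper is mounted at the origin on a cart in front of the work surface, level with it; the furniture and walls round the work are solid. World frame = base frame: x ahead of the robot, y to its left, z up, the work surface at z = 0. Lengths are in m, angles in rad, forces in N, time in s.
With the tool pointing down it reaches from about 0.425 to 0.925 m from the base axis. Payload 6.8 kg.
Tool frame: the origin (TCP) lies at the very end of the fingers, on their centre line; the grasp point (between the pads) lies 19 mm behind it; z points along the fingers, y is the line along which they close (so a half turn about z gives the same grasp; the last joint's range is limited). The gripper opens to 85 mm and grips with 20 to 120 N. Pads are 22 mm wide; open, the fingers measure 114 mm over their backs; the gripper's body (76 mm by 85 mm) begins 54 mm behind the grasp point. The pads swing forward as they close: fully open they stand 13 mm farther back than shut.
Start: joints at [1.082, 0.477, 0.022, 1.555, -0.011, 1.109, -0.083], TCP at [0.251, -0.627, 0.231] pointing down, gripper open.
Joint ranges: [-2.96, 2.96], [-0.34, 2.1], [-1.41, 1.46], [0.24, 2.44], [-1.37, 4.51], [0.17, 1.92], [-2.96, 2.96]. Speed limits (rad/s): [2.39, 2.39, 3.14, 3.14, 3.14, 3.14, 3.14].

### API

Orientations are given as a rotation vector (axis times angle).
In Python, from bench import r gives the robot as it stands. The module is installed in compiled form; this text tells all that it offers.
- The arm moves only by the tool servo_tool, never from a script. Its argument "commands" is a list of rows, each a list of 7 numbers: the turn, a rotation vector about the world's x, y, z in degrees, then the shift along the world's x, y, z in mm, then the closure, from 0 (fully open) to 1 (shut). A call has 1 to 5 rows; each row is the pose to reach, as a shift and turn from the pose commanded when the call began; what a row does not reach only later rows make up. A row lasts 1/12 s, in which the tool goes at most 41.7 mm and 7.16 degrees, less where a joint would pass 70% of its speed; a pose out of reach is approached as far as the arm can. A call with a gripper value outside its range is refused whole. The fingers move at their own pace and stop on an object; "force" is the grip in N (left out, the last holds). Time passes only in rows, so rows that repeat a pose let the fingers close. It gives the time, the measured TCP pose, the force, the opening and the grip force at its end, in the units of the state.
- r.get_obs(): the state, without advancing time (a new reading comes with each control period).
- r.grab_frame(name): name is "scene" or "top" or "wrist"; returns (picture, depth): 480x640x3 uint8, blue, green, red; 480x640 float32, m along the optical axis (not along the pixel's ray), 0 where there is no reading.
- r.camera_info(name): a dict with "vertical_fov" (degrees; the focal length in pixels is half the picture's height over the tangent of half this angle, whatever the lens; pixels are square), "cx", "cy" (the principal point, pixels), "cam_to_world" (4x4, takes a point from camera to world coordinates); the wrist camera has in their place "T_tool_cam" (4x4, takes a point from camera to tool coordinates, whose origin is the TCP and whose axes are the flange's). Camera axes: x right, y up, looking along -z (the intrinsics and any distortion apply to the point x, -y, -z); pixel columns grow to the right and rows downward; lengths in m; the calibration is good to about 2 mm. A picture is of the moment at which its call begins: read the wrist's pose just before it. camera_info takes no time and is no camera call.
- r.hand_in(): hands the job in; it is judged then, once.
The state is a dict: "clock": time; "joints": joint angles; "qvel": joint speeds; "tau": joint torques, N m; "tcp_pos": TCP position; "orientation": TCP orientation; "contact_force": force on the tool from outside, world axes, zero at the start; "moment": the same for the moment, N m; "grip_width": finger opening in m; "gripper_force": force on a finger pad.
Only numpy, scipy, OpenCV 4.12 (cv2) and the standard library are available. Lean on these libraries where they do the work, as an engineer would, in place of code of your own. Each camera call takes 0.05 s, during which the arm holds its last target. There are 200 camera calls.

### The job

Put away the three hand tools lying loose on the bench in front of you: pull the low drawer unit's drawer fully open, lay the screwdriver, the hex driver and the solder sucker flat in the drawer insert, each down in the recess cut to its shape with its handle end (the sucker's black plunger knob) towards the drawer front, then push the drawer fully shut. Leave the bottle, jar, loupe and stack of round boards that stand among the tools where they are.

Things in the scene. Friction and masses are not known exactly. Their poses are not given: they have to be found in the camera images.
- screwdriver_b: Screwdriver, 172 mm long, lying on the bench. Fat handle 18 mm wide, 19 mm high, 86 mm long; thin steel blade 86 mm long (collides as 4 x 5 mm, 7 to 12 mm above the bench). Origin: middle of its length, on the underside; y axis along the tool, handle at +y (y = 0 to 86 mm), blade tip at y = -86 mm. Grasp across the handle, about y = +40 mm. About 50 g.
- hex_driver: Hex driver, 135 mm long, lying on the bench. Slim handle 14 mm wide, 14 mm high, from y = -8 to +68 mm; blade as thin as a wire out to y = -67 mm. Origin: middle of its length, 1 mm below the underside; y along the tool, handle at +y. Grasp across the handle, about y = +30 mm. About 35 g.
- desolder_pump: Solder sucker (desoldering pump): straight tube 20 mm wide, 21 mm high, 182 mm long, lying on the bench. Origin: middle of its length, on the underside; y along the tool, nozzle tip at -y, black plunger knob at +y. Grasp at mid-length. About 60 g.
- screwdriver_b_mid (a point): Point on the screwdriver's long axis at mid-length, 9.5 mm above its underside. Belongs at (143, 58, -7.5) mm in the axes of drawer_handle. Its recess is stepped: handle part 28 mm wide, from x = 50 to 149 mm behind the handle bar, then a slot 12 mm wide to 238 mm. A finger channel crosses it at x = 80 to 116 mm.
- screwdriver_b_tip (a point): Tip of the screwdriver's blade.
- hex_driver_mid (a point): Point on the hex driver's long axis at mid-length, 7 mm above its underside. Belongs at (123, 0, -10) mm in the axes of drawer_handle, in the middle recess, stepped: handle part 22 mm wide, from x = 50 to 137 mm behind the handle bar, then a slot 8 mm wide to 198 mm. A finger channel crosses it at x = 80 to 116 mm.
- hex_driver_tip (a point): Tip of the hex driver's blade.
- desolder_pump_mid (a point): Point on the solder sucker's long axis at mid-length, 10.5 mm above its underside. Belongs at (147, -58, -6.5) mm in the axes of drawer_handle. Its recess is straight, 29 mm wide, from x = 50 to 242 mm behind the handle bar. A finger channel crosses it at x = 130 to 166 mm.
- desolder_pump_tip (a point): Nozzle tip of the solder sucker, on its axis.
- drawer_unit: Low sheet-steel drawer unit, fixed to the bench, 240 mm deep (x) x 220 mm wide (y) x 62 mm high, with a reel (48 mm high) and a small carton on the rear half of its top. Origin: on the bench under the middle of the shut drawer's front face; the front faces its -x, the unit lies from x = 0 to 240 mm. It stands at the left, its drawer opening towards the robot's right.
- drawer (a joint): Slide of the drawer: 0 = shut, 0.205 m = fully open (it comes out towards the unit's -x). Starts ajar; stays where it is left; moves with about 3 N. Inside: a black insert with three recesses 8 mm deep (grey floor, 16 mm above the bench), lying along the drawer's depth, 58 mm apart. The side walls stand 16 mm above that floor, 98 mm either side of the middle.
- drawer_handle (a point): Middle of the drawer's bar handle: round steel bar 100 mm long, level, its axis 35 mm in front of the drawer front and 33 mm above the bench; can be pinched or hooked from above. Axes as the unit's (x into the unit, z up). Front panel 10 mm thick, its top 56 mm above the bench, its rear face 45 mm behind the bar.
- flux_bottle: White bottle, 38 mm across, 85 mm high, standing beside the screwdriver's blade. Origin: centre of its foot. To be left alone.
- loupe: Black eye loupe, 38 mm across, 36 mm high, standing beside the solder sucker. Origin: centre of its foot. To be left alone.
- board_stack: Low stack of round circuit boards, 67 mm across, 39 mm high, standing among the tools. Origin: centre of its foot. To be left alone.
- screw_jar: Small jar, 50 mm across, 64 mm high, standing beside the hex driver's blade. Origin: centre of its foot. To be left alone.
Mind the look-alikes: they are no part of the job. Several things look just like the screwdriver_b: the one meant starts nearest to the robot's base.

How it is judged:
On the way, in this order (a step that is already met when the one before it is completed fails the run):
1. the drawer is pulled open (at least 180 mm) (value of joint drawer above 0.18 m), for 0.1 s.
2. the three tools lie flat in their recesses, handle ends to the drawer front, let go (x of screwdriver_b_mid in the frame of drawer_handle between 0.131 and 0.155 m and y of screwdriver_b_mid in the frame of drawer_handle between 0.048 and 0.068 m and z of screwdriver_b_mid in the frame of drawer_handle between -0.0135 and -0.003 m and angle between the y axis of each of screwdriver_b, hex_driver, desolder_pump and the x axis of drawer_handle, either way round below 0.12 rad and x of screwdriver_b_tip in the frame of drawer_handle above 0.193 m and x of hex_driver_mid in the frame of drawer_handle between 0.111 and 0.135 m and y of hex_driver_mid in the frame of drawer_handle between -0.01 and 0.01 m and z of hex_driver_mid in the frame of drawer_handle between -0.016 and -0.0055 m and x of hex_driver_tip in the frame of drawer_handle above 0.163 m and x of desolder_pump_mid in the frame of drawer_handle between 0.135 and 0.159 m and y of desolder_pump_mid in the frame of drawer_handle between -0.068 and -0.048 m and z of desolder_pump_mid in the frame of drawer_handle between -0.0125 and -0.002 m and x of desolder_pump_tip in the frame of drawer_handle above 0.207 m and linear speed of each of screwdriver_b, hex_driver, desolder_pump below 0.02 m/s and contact force between the fingers and screwdriver_b below 0.1 N and contact force between the fingers and hex_driver below 0.1 N and contact force between the fingers and desolder_pump below 0.1 N and value of joint drawer above 0.1 m), for 0.2 s.
3. the drawer is pushed shut (within 6 mm) (value of joint drawer below 0.006 m), for 0.2 s.
At the end, for the whole second after the job is handed in: The drawer is shut to within 6 mm, and each tool lies at rest in its own recess: its middle within 12 mm lengthwise and 10 mm sideways of where it belongs, down on the recess floor (within 4.5 mm, not up on the insert), its axis within 0.12 rad of the recess, its tip towards the back of the drawer (value of joint drawer below 0.006 m and x of screwdriver_b_mid in the frame of drawer_handle between 0.131 and 0.155 m and y of screwdriver_b_mid in the frame of drawer_handle between 0.048 and 0.068 m and z of screwdriver_b_mid in the frame of drawer_handle between -0.0135 and -0.003 m and angle between the y axis of each of screwdriver_b, hex_driver, desolder_pump and the x axis of drawer_handle, either way round below 0.12 rad and x of screwdriver_b_tip in the frame of drawer_handle above 0.193 m and x of hex_driver_mid in the frame of drawer_handle between 0.111 and 0.135 m and y of hex_driver_mid in the frame of drawer_handle between -0.01 and 0.01 m and z of hex_driver_mid in the frame of drawer_handle between -0.016 and -0.0055 m and x of hex_driver_tip in the frame of drawer_handle above 0.163 m and x of desolder_pump_mid in the frame of drawer_handle between 0.135 and 0.159 m and y of desolder_pump_mid in the frame of drawer_handle between -0.068 and -0.048 m and z of desolder_pump_mid in the frame of drawer_handle between -0.0125 and -0.002 m and x of desolder_pump_tip in the frame of drawer_handle above 0.207 m and linear speed of each of screwdriver_b, hex_driver, desolder_pump below 0.02 m/s); the robot touches nothing.
It fails at once if the flux bottle is moved more than 20 mm or tipped over (distance of flux_bottle from where it was at the start of the episode above 0.02 m or angle between flux_bottle's own z axis and vertical above 0.5 rad).
It fails at once if the screw jar is moved more than 20 mm or tipped over (distance of screw_jar from where it was at the start of the episode above 0.02 m or angle between screw_jar's own z axis and vertical above 0.5 rad).
It fails at once if the loupe is moved more than 20 mm or tipped over (distance of loupe from where it was at the start of the episode above 0.02 m or angle between loupe's own z axis and vertical above 0.5 rad).
It also fails if it takes over 72 s, if anything falls off the work surface, if the arm or the gripper's body presses on something with over 40 N, if the wrist force passes 120 N, or if a joint passes its speed limit or range.

## Working session

There is one attempt and no reset: what is moved stays moved. The work goes in short steps, Python scripts to look and compute and a tool call to move; the robot and the scene stay as the last step left them, time stands still between calls to the robot, and variables do not carry over. Pictures are saved under pics/ and viewed, at most 12 in all, crops included, and the job is handed in when it is done.

Besides the shell and the picture viewer there is one more tool, called after "Request:" by a JSON object that holds its "name" and its "arguments", one argument or row to a line. servo_tool: Moves the arm, as the interface text tells. Its arguments: {"type":"object","properties":{"commands":{"type":"array"},"force":{"type":"number"}},"required":["commands"]}

```bash
mkdir -p pics; cat > h.py <<'E'
import numpy as np,cv2
from bench import r
def snap(n,f=None):
    o=r.get_obs(); im,d=r.grab_frame(n)
    if f: cv2.imwrite('pics/'+f,im)
    return o,im,d
E
python3 - <<'E'
from h import *
np.set_printoptions(precision=4,suppress=True)
o=r.get_obs();print(o)
for n in('scene','top','wrist'):
    print(n,r.camera_info(n))
    o,im,d=snap(n,n+'0.png'); np.save('pics/%s0.npy'%n,d)
E
```

```text
{'clock': 0.0, 'joints': array([ 1.0819,  0.4778,  0.0223,  1.5564, -0.0115,  1.1093, -0.0831]), 'qvel': array([ 0.0008, -0.0005,  0.0001, -0.0011,  0.    ,  0.002 , -0.0017]), 'tau': array([ -0.0012, -59.646 ,   1.6071, -28.1201,   0.0125,   0.0094,
         0.    ]), 'tcp_pos': array([ 0.2506, -0.6261,  0.2303]), 'orientation': array([-3.0831, -0.5943,  0.0007]), 'contact_force': array([-0.6298, -0.178 , -0.632 ]), 'moment': array([0.0251, 0.002 , 0.0821]), 'gripper_force': 0.0, 'grip_width': 0.08548526346476991}
scene {'vertical_fov': 50.76030560386727, 'cx': 334.793413159303, 'cy': 243.96631140090676, 'cam_to_world': array([[-0.7997,  0.3039, -0.5178, -0.0169],
       [-0.6001, -0.4349,  0.6714,  0.6697],
       [-0.0212,  0.8476,  0.5302,  0.6437],
       [ 0.    ,  0.    ,  0.    ,  1.    ]])}
top {'vertical_fov': 44.752364095930616, 'cx': 313.8903505281606, 'cy': 237.67041221830732, 'cam_to_world': array([[ 0.0074,  0.9786, -0.2056,  0.2788],
       [-1.    ,  0.0071, -0.0022, -0.0729],
       [-0.0007,  0.2056,  0.9786,  1.4864],
       [ 0.    ,  0.    ,  0.    ,  1.    ]])}
wrist {'vertical_fov': 69.1189836754391, 'cx': 319.80490949847103, 'cy': 241.98169728451722, 'T_tool_cam': array([[-0.0007,  0.9665,  0.2568,  0.0647],
       [ 1.    ,  0.0007, -0.0001, -0.001 ],
       [-0.0003,  0.2568, -0.9665, -0.1428],
       [ 0.    ,  0.    ,  0.    ,  1.    ]])}
```

View pics/top0.png

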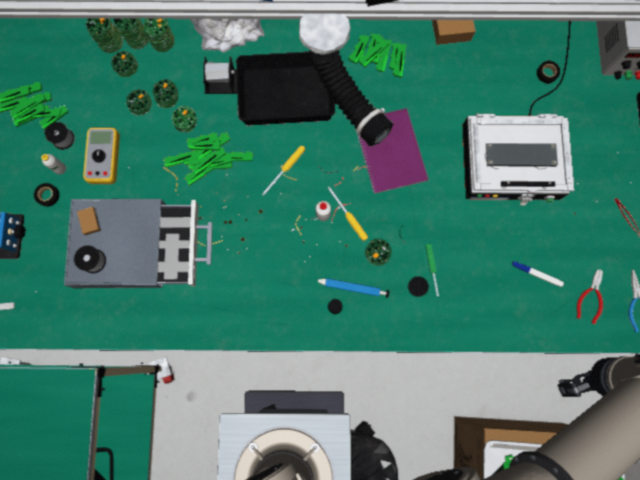

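View pics/scene0.png

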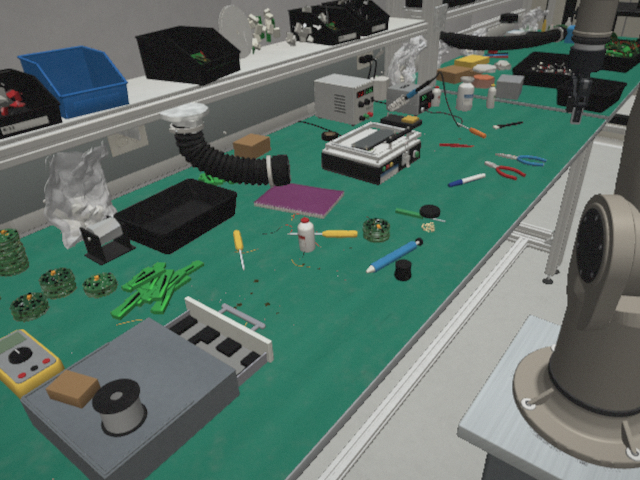

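The top view shows the yellow screwdriver candidates at px (350,213) and (285,170). The blue sucker runs from its nozzle at (320,282) to its knob at (387,293), and the green hex driver is at (433,270). The drawer, with its bar near (208,243), is ajar towards −y. Bottle (323,210), boards (378,250), jar (418,286), loupe (335,306).

Screwdriver look-alikes are (350,213), which is nearer the base at about (285,460), and (285,170). I choose (350,213).

```bash
cat >> h.py <<'E'
def cam(n,o=None):
    c=r.camera_info(n)
    if n=='wrist':
        from scipy.spatial.transform import Rotation as R
        T=np.eye(4);T[:3,:3]=R.from_rotvec(o['orientation']).as_matrix();T[:3,3]=o['tcp_pos']
        M=T@np.array(c['T_tool_cam'])
    else: M=np.array(c['cam_to_world'])
    return 240/np.tan(np.radians(c['vertical_fov']/2)),c['cx'],c['cy'],M
def onplane(C,uv,z):
    f,cx,cy,M=C; uv=np.atleast_2d(uv).astype(float)
    d=np.c_[(uv[:,0]-cx)/f,-(uv[:,1]-cy)/f,-np.ones(len(uv))]@M[:3,:3].T
    return M[:3,3]+d*((z-M[2,3])/d[:,2])[:,None]
def cloud(C,depth):
    f,cx,cy,M=C; v,u=np.mgrid[:480,:640]
    P=np.stack([(u-cx)/f*depth,-(v-cy)/f*depth,-depth],-1)
    P=P@M[:3,:3].T+M[:3,3]; P[depth==0]=np.nan
    return P
def blobs(im,lo,hi,amin=15):
    m=cv2.inRange(cv2.cvtColor(im,cv2.COLOR_BGR2HSV),lo,hi)
    n,L,s,c=cv2.connectedComponentsWithStats(m)
    return [(L==i,s[i],c[i]) for i in range(1,n) if s[i,4]>=amin]
E
python3 - <<'E'
from h import *
np.set_printoptions(precision=4,suppress=True)
C=cam('top');im=cv2.imread('pics/top0.png');d=np.load('pics/top0.npy');P=cloud(C,d)
print('bench z',np.nanmedian(P[200:330,250:500,2]))
def ax(mask,z):
    v,u=np.nonzero(mask);X=onplane(C,np.c_[u,v],z)[:,:2];m=X.mean(0);w,V=np.linalg.eigh(np.cov((X-m).T));a=V[:,1];t=(X-m)@a
    return m,a,m+a*t.min(),m+a*t.max(),np.ptp((X-m)@V[:,0])
for nm,lo,hi,z in(('yellow',(18,120,120),(32,255,255),.0095),('blue',(98,120,100),(112,255,255),.0105),('green',(50,150,100),(70,255,255),.008)):
    for m,s,c in blobs(im,lo,hi,30):
        if 240<c[0]<520 and 130<c[1]<330: print(nm,s,c,*ax(m,z),'z',np.nanmax(P[m][:,2]))
for n,(u,v) in dict(bottle=(323,212),boards=(378,251),jar=(418,286),loupe=(335,306)).items():
    w=P[v-12:v+13,u-12:u+13].reshape(-1,3);w=w[w[:,2]>.015];print(n,w[:,2].max(),np.median(w,0),w.min(0),w.max(0))
# drawer
w=P[185:300,55:225].reshape(-1,3);
for lo,hi in((.05,.07),(.025,.045)):
    k=(w[:,2]>lo)&(w[:,2]<hi);print(w[k].min(0),w[k].max(0))
b=P[222:266,200:216];k=(b[...,2]>.02);print('bar',np.median(b[k],0),b[k].min(0),b[k].max(0))
cv2.imwrite('pics/a.png',cv2.hconcat([cv2.resize(im[170:310,300:450],None,fx=3,fy=3),cv2.resize(im[190:300,150:220],None,fx=4.5,fy=3.818)])[:600,:800])
E
```

```text
bench z 0.0009583175479237482
yellow [282 146  23  26 205] [292.8439 158.4683] [ 0.8044 -0.0119] [-0.7836  0.6213] [ 0.839  -0.0393] [0.7716 0.0141] 0.018917025304313634 z 0.02551374719154853
yellow [346 212  22  28 219] [355.9954 225.7945] [ 0.6215 -0.1787] [-0.8218 -0.5698] [ 0.6572 -0.154 ] [ 0.5871 -0.2026] 0.019047482970087487 z 0.028094526230816763
blue [513 261  18   8  39] [519.8205 264.5897] [ 0.5223 -0.5975] [0.2306 0.973 ] [ 0.5162 -0.6231] [ 0.5265 -0.5799] 0.01550033648849475 z 0.019894738597253436
blue [325 279  55  17 419] [352.1313 286.7661] [ 0.4621 -0.1676] [0.1802 0.9836] [ 0.4495 -0.2366] [ 0.4745 -0.0997] 0.01971988825665529 z 0.029185362726572572
green [427 245   8  27  83] [430.494  258.1928] [ 0.5377 -0.3698] [-0.9888 -0.1493] [ 0.5719 -0.3646] [ 0.504  -0.3749] 0.008300039837203965 z 0.02117674329469077
bottle 0.08786506305369923 [ 0.6482 -0.0899  0.0653] [ 0.6343 -0.1083  0.0172] [ 0.6735 -0.0718  0.0879]
boards 0.04673075352620715 [ 0.5508 -0.2319  0.0337] [ 0.5195 -0.2636  0.0175] [ 0.5833 -0.2015  0.0467]
jar 0.0736505304425763 [ 0.4587 -0.3244  0.0642] [ 0.4346 -0.3486  0.0452] [ 0.4839 -0.3012  0.0737]
loupe 0.048305957492376095 [ 0.4112 -0.1232  0.0356] [ 0.3947 -0.1383  0.016 ] [ 0.4286 -0.1059  0.0483]
[0.4547 0.2308 0.0501] [0.677  0.5488 0.07  ]
[0.4549 0.1913 0.025 ] [0.6762 0.5436 0.0449]
bar [0.568  0.1984 0.0378] [0.514  0.1913 0.028 ] [0.6223 0.2212 0.0462]
```

View pics/a.png

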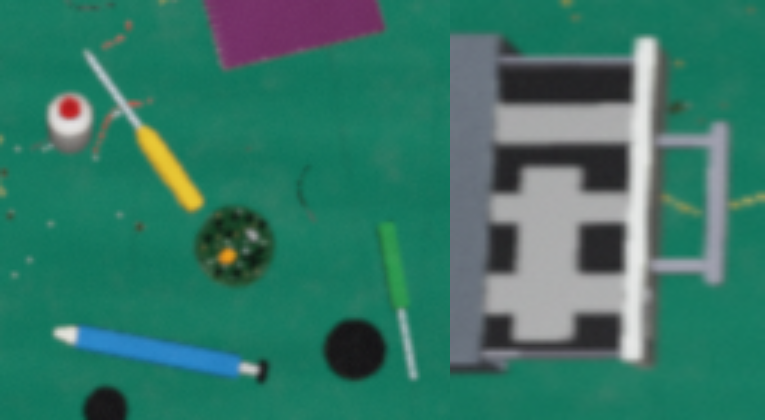

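The crop confirms screwdriver B (yellow, blade by the bottle) is the nearer one. Handle length 85 mm and the bar and tool heights are plausible. I'm moving to the drawer handle.

Request:
{"name": "servo_tool", "arguments": {
  "commands": [
    [0, 0, -22, 100, 170, 0, 0.6],
    [0, 0, -22, 100, 170, 0, 0.6],
    [0, 0, -22, 100, 170, 0, 0.6],
    [0, 0, -22, 100, 170, 0, 0.6],
    [0, 0, -22, 100, 170, 0, 0.6]
  ],
  "force": 40
}}

```text
clock: 0.57
tcp_pos: [0.3528, -0.4529, 0.231]
orientation: [-3.14, 0.002, -0.0]
contact_force: [0.8, 0.1, 0.1]
grip_width: 0.0344
gripper_force: 0.0
```

Request:
{"name": "servo_tool", "arguments": {
  "commands": [
    [0, 0, 0, 100, 170, 0, 0.6],
    [0, 0, 0, 100, 170, 0, 0.6],
    [0, 0, 0, 100, 170, 0, 0.6],
    [0, 0, 0, 100, 170, 0, 0.6],
    [0, 0, 0, 100, 170, 0, 0.6]
  ]
}}

```text
clock: 0.98
tcp_pos: [0.4525, -0.2828, 0.2313]
orientation: [-3.141, 0.0, -0.001]
contact_force: [-0.2, -0.3, -0.6]
grip_width: 0.0342
gripper_force: 0.0
```

Request:
{"name": "servo_tool", "arguments": {
  "commands": [
    [0, 0, 0, 60, 195, -10, 0.6],
    [0, 0, 0, 60, 195, -10, 0.6],
    [0, 0, 0, 60, 195, -10, 0.6],
    [0, 0, 0, 60, 195, -10, 0.6],
    [0, 0, 0, 60, 195, -10, 0.6]
  ]
}}

```text
clock: 1.4
tcp_pos: [0.5111, -0.0889, 0.2212]
orientation: [-3.141, 0.003, -0.0]
contact_force: [0.5, 0.3, 0.7]
grip_width: 0.0343
gripper_force: 0.0
```

Request:
{"name": "servo_tool", "arguments": {
  "commands": [
    [0, 0, 0, 30, 190, -10, 0.6],
    [0, 0, 0, 30, 190, -10, 0.6],
    [0, 0, 0, 30, 190, -10, 0.6],
    [0, 0, 0, 30, 190, -10, 0.6],
    [0, 0, 0, 30, 190, -10, 0.6],
    [0, 0, 0, 30, 190, -10, 0.6]
  ]
}}

```text
invalid input at $.commands: expected 1 to 5 rows
```

Request:
{"name": "servo_tool", "arguments": {
  "commands": [
    [0, 0, 0, 20, 190, -20, 0.6],
    [0, 0, 0, 20, 190, -20, 0.6],
    [0, 0, 0, 20, 190, -20, 0.6],
    [0, 0, 0, 20, 190, -20, 0.6],
    [0, 0, 0, 20, 190, -20, 0.6]
  ]
}}

```text
clock: 1.82
tcp_pos: [0.5303, 0.1035, 0.201]
orientation: [-3.14, -0.002, 0.0]
contact_force: [-0.9, 1.3, 0.3]
grip_width: 0.0342
gripper_force: 0.0
```

Request:
{"name": "servo_tool", "arguments": {
  "commands": [
    [0, 0, 0, 10, 70, 0, 0.65],
    [0, 0, 0, 10, 70, 0, 0.65],
    [0, 0, 0, 10, 70, 0, 0.65],
    [0, 0, 0, 10, 70, 0, 0.65]
  ]
}}

```text
clock: 2.15
tcp_pos: [0.5404, 0.1706, 0.201]
orientation: [-3.141, -0.001, 0.001]
contact_force: [1.2, -1.2, 0.4]
grip_width: 0.03
gripper_force: 0.0
```

```bash
python3 - <<'E'
from h import *
np.set_printoptions(precision=4,suppress=True)
o,im,d=snap('wrist','w1.png');C=cam('wrist',o);P=cloud(C,d);print(o['tcp_pos'],o['contact_force'],o['clock'])
# bar: height near .033-.04, in front of front panel
w=P.reshape(-1,3);f=w[(w[:,2]>.05)&(w[:,2]<.062)&(w[:,1]<.27)];print('panel',f.min(0),f.max(0),len(f))
b=w[(w[:,2]>.03)&(w[:,2]<.045)&(w[:,1]<.235)&(w[:,1]>.17)];print('bar',np.median(b,0),b.min(0),b.max(0),len(b))
E
```

```text
[0.5404 0.1706 0.201 ] [ 1.1774 -1.1756  0.3987] 2.15
panel [ 0.4628 -0.0799  0.05  ] [0.6761 0.2449 0.0586] 3501
bar [0.5786 0.2033 0.0373] [0.4759 0.1926 0.03  ] [0.6748 0.2349 0.045 ] 2896
```

View pics/w1.png

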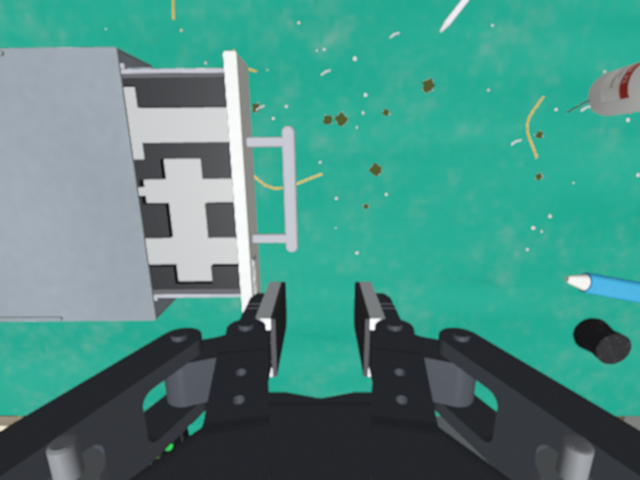

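The wrist view shows the bar from (288,128) to (292,250) in front of the white panel, which runs from (230,55) to (250,305).

```bash
python3 - <<'E'
from h import *
np.set_printoptions(precision=4,suppress=True)
o=r.get_obs();C=cam('wrist',o)
print(onplane(C,[(288.5,130),(292,249)],.034)); print(onplane(C,[(230,55),(244,305),(239,52)],.056))
E
```

```text
[[0.6208 0.1955 0.034 ]
 [0.5159 0.1949 0.034 ]]
[[0.6732 0.2359 0.056 ]
 [0.47   0.2374 0.056 ]
 [0.6752 0.2291 0.056 ]]
```

Request:
{"name": "servo_tool", "arguments": {
  "commands": [
    [0, 0, 0, 28, 24, 0, 0.72],
    [0, 0, 0, 28, 24, -80, 0.72],
    [0, 0, 0, 28, 24, -110, 0.72],
    [0, 0, 0, 28, 24, -110, 0.72]
  ]
}}

```text
clock: 2.53
tcp_pos: [0.5679, 0.1895, 0.0881]
orientation: [3.139, -0.009, -0.004]
contact_force: [0.4, -0.7, -0.6]
grip_width: 0.024
gripper_force: 0.0
```

Request:
{"name": "servo_tool", "arguments": {
  "commands": [
    [0, 0, 0, 0, 0, -25, 0.72],
    [0, 0, 0, 0, 0, -50, 0.72],
    [0, 0, 0, 0, 0, -75, 0.72],
    [0, 0, 0, 0, 0, -75, 0.72]
  ]
}}

```text
clock: 2.87
tcp_pos: [0.5661, 0.1888, 0.012]
orientation: [3.138, -0.009, -0.011]
contact_force: [-0.0, 0.4, -0.6]
grip_width: 0.0238
gripper_force: 0.0
```

Request:
{"name": "servo_tool", "arguments": {
  "commands": [
    [0, 0, 0, 0, 0, 0, 1],
    [0, 0, 0, 0, 0, 0, 1],
    [0, 0, 0, 0, 0, 0, 1],
    [0, 0, 0, 0, 0, 0, 1]
  ]
}}

```text
clock: 3.2
tcp_pos: [0.5682, 0.1912, 0.0161]
orientation: [3.14, -0.006, -0.002]
contact_force: [0.5, -0.3, -16.1]
grip_width: 0.0097
gripper_force: 38.9
```

Request:
{"name": "servo_tool", "arguments": {
  "commands": [
    [0, 0, 0, 0, -20, 0, 1],
    [0, 0, 0, 0, -45, 0, 1],
    [0, 0, 0, 0, -70, 0, 1],
    [0, 0, 0, 0, -95, 0, 1],
    [0, 0, 0, 0, -110, 0, 1]
  ]
}}

```text
clock: 3.62
tcp_pos: [0.5694, 0.0796, 0.0161]
orientation: [3.141, -0.008, 0.002]
contact_force: [5.2, 2.3, -24.2]
grip_width: 0.009
gripper_force: 40.4
```

Request:
{"name": "servo_tool", "arguments": {
  "commands": [
    [0, 0, 0, 0, -7, 0, 1],
    [0, 0, 0, 0, -14, 0, 1],
    [0, 0, 0, 0, -20, 0, 1],
    [0, 0, 0, 0, -24, 0, 1],
    [0, 0, 0, 0, -24, 0, 1]
  ]
}}

```text
clock: 4.03
tcp_pos: [0.5696, 0.0684, 0.0162]
orientation: [-3.13, -0.006, -0.006]
contact_force: [5.3, 21.2, -30.3]
grip_width: 0.0093
gripper_force: 39.8
```

Request:
{"name": "servo_tool", "arguments": {
  "commands": [
    [0, 0, 0, 0, 6, 0, 0.72],
    [0, 0, 0, 0, 6, 0, 0.72],
    [0, 0, 0, 0, 6, 40, 0.72],
    [0, 0, 0, 0, 6, 80, 0.72],
    [0, 0, 0, 0, 6, 120, 0.72]
  ]
}}

```text
clock: 4.45
tcp_pos: [0.5693, 0.0636, 0.1393]
orientation: [3.141, -0.006, 0.002]
contact_force: [0.8, -0.3, -0.6]
grip_width: 0.0239
gripper_force: 0.0
```

Request:
{"name": "servo_tool", "arguments": {
  "commands": [
    [0, 0, 0, -20, 40, 40, 0.6],
    [0, 0, 0, -20, 80, 80, 0.6],
    [0, 0, 0, -20, 100, 120, 0.6],
    [0, 0, 0, -20, 100, 120, 0.6],
    [0, 0, 0, -20, 100, 120, 0.6]
  ]
}}

```text
clock: 4.87
tcp_pos: [0.5515, 0.1707, 0.2655]
orientation: [-3.135, -0.003, -0.021]
contact_force: [0.5, 0.1, -0.1]
grip_width: 0.0344
gripper_force: 0.0
```

```bash
python3 - <<'E'
from h import *
o,im,d=snap('wrist','w2.png');np.savez('pics/w2.npz',d=d,C=cam('wrist',o)[3]);print(o['tcp_pos'],o['contact_force'],o['clock'])
E
```

```text
[0.55149517 0.17072641 0.26553026] [ 0.50310657  0.1364259  -0.06031717] 4.8667
```

View pics/w2.png

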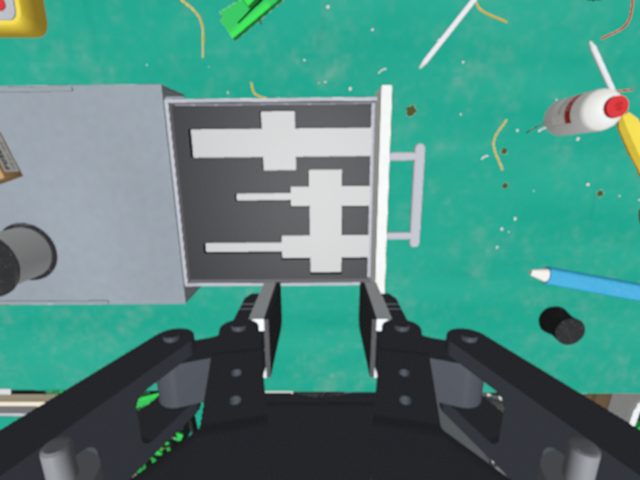

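The drawer is fully open with all the recesses in view. The sucker recess ends at (192,143), the hex slot at (237,197) and the screwdriver slot at (205,247). The bar runs from (419,146) to (415,245).

```bash
python3 - <<'E'
from h import *
np.set_printoptions(precision=4,suppress=True)
o=r.get_obs();C=cam('wrist',o)
im=cv2.imread('pics/w2.png');g=cv2.cvtColor(im,cv2.COLOR_BGR2HSV)
m=((g[...,2]>150)&(g[...,1]<40)).astype(np.uint8);m[:100]=0;m[285:]=0;m[:,:185]=0;m[:,369:]=0
n,L,s,c=cv2.connectedComponentsWithStats(m)
for i in range(1,n):
    if s[i,4]<100: continue
    v,u=np.nonzero(L==i);X=onplane(C,np.c_[u,v],.016);print(s[i],'y',X[:,1].min(),X[:,1].max(),'x',X[:,0].min(),X[:,0].max())
    for y0 in np.arange(.13,.3,.02):
        k=abs(X[:,1]-y0)<.005
        if k.any(): print('  y%.2f'%y0, X[k,0].min(),X[k,0].max())
print(onplane(C,[(420,148),(415,244)],.036))
E
```

```text
[185 100 184   3 331] y 0.1187785450532071 0.3105055802729344 x 0.6657186749853921 0.6677683332574096
  y0.13 0.6665825360141125 0.6675698289157487
  y0.15 0.66758280783756 0.6675922486694975
  y0.17 0.6676052320361154 0.66761467610147
  y0.19 0.6666528689865776 0.6676371112156111
  y0.21 0.6666716373044866 0.6676595540158687
  y0.23 0.6657186749853921 0.6676831863240436
  y0.25 0.666716233780705 0.6677056449134464
  y0.27 0.6667385434903259 0.6677281112010338
  y0.29 0.6657839820504957 0.6677505851907642
[ 191  111  178   60 6145] y 0.11694287368077588 0.3072582204690714 x 0.5958655623983682 0.6568401800597495
  y0.13 0.6107316633249215 0.6396897532607096
  y0.15 0.6107406790168635 0.6397067871179386
  y0.17 0.6107538597438299 0.6397247734097139
  y0.19 0.610766351073253 0.6397427659789732
  y0.21 0.5958694830193638 0.6568238026883984
  y0.23 0.5958801273210698 0.6568401800597495
  y0.25 0.6097487844676263 0.6387795854871872
  y0.27 0.6097618089910354 0.6387974374736001
  y0.29 0.6097741522935206 0.6388152957002262
[ 206  169  163  108 6696] y 0.1122895964934937 0.3015868417707245 x
[... 385 characters left out ...]
486762 0.5131606745630903
  y0.29 0.5035437961068722 0.5131564662411016
[185 260  79  25 200] y 0.2369603872867161 0.33008905327693205 x 0.4626489992966348 0.492582908852158
  y0.25 0.4626968678136874 0.4639708979338393
  y0.27 0.46268471660011423 0.4639582202722565
  y0.29 0.4626718015578686 0.463945538185254
[281 282  79   3 217] y 0.12266088824898802 0.21555426651936696 x 0.46272191708179977 0.4653122641564841
  y0.13 0.46277348026092935 0.4653108030783596
  y0.15 0.4627605962133509 0.4652983814964532
  y0.17 0.4627484659433765 0.4652859555862748
  y0.19 0.46273557316501907 0.46527352534556166
  y0.21 0.46272267588552374 0.46399549488777153
[[0.6188 0.0666 0.036 ]
 [0.5172 0.0649 0.036 ]]
```

Request:
{"name": "servo_tool", "arguments": {
  "commands": [
    [0, 0, 35, 35, -190, -30, 0.55],
    [0, 0, 35, 35, -190, -30, 0.55],
    [0, 0, 35, 35, -190, -30, 0.55],
    [0, 0, 35, 35, -190, -30, 0.55],
    [0, 0, 35, 35, -190, -30, 0.55]
  ]
}}

```text
clock: 5.33
tcp_pos: [0.5836, -0.03, 0.2264]
orientation: [2.999, 0.928, -0.0]
contact_force: [0.6, -0.5, 0.0]
grip_width: 0.0387
gripper_force: 0.0
```

Request:
{"name": "servo_tool", "arguments": {
  "commands": [
    [0, 0, 0, 34, -160, -40, 0.55],
    [0, 0, 0, 34, -160, -40, 0.55],
    [0, 0, 0, 34, -160, -40, 0.55],
    [0, 0, 0, 34, -160, -40, 0.55],
    [0, 0, 0, 34, -160, -40, 0.55]
  ]
}}

```text
clock: 5.75
tcp_pos: [0.6154, -0.1987, 0.184]
orientation: [3.004, 0.902, -0.008]
contact_force: [-1.1, -1.1, 0.3]
grip_width: 0.0383
gripper_force: 0.0
```

```bash
cat >> h.py <<'E'
def tool(lo,hi,z,amin=300,save=None):
    o,im,d=snap('wrist',save);C=cam('wrist',o)
    from scipy.spatial.transform import Rotation as R
    ty=R.from_rotvec(o['orientation']).as_matrix()[:,1]
    print('tcp',o['tcp_pos'],'yaw',np.degrees(np.arctan2(ty[1],ty[0])),'t',o['clock'])
    for m,s,c in blobs(im,lo,hi,amin):
        v,u=np.nonzero(m);X=onplane(C,np.c_[u,v],z)[:,:2]
        (cx,cy),(w,h),a=cv2.minAreaRect((X*1000).astype(np.float32))
        mu=X.mean(0);ww,V=np.linalg.eigh(np.cov((X-mu).T));e=V[:,1];t=(X-mu)@e
        print(s,'rect c',cx,cy,'size',w,h,'mean',mu*1000,'ends',(mu+e*t.min())*1000,(mu+e*t.max())*1000,'ang',np.degrees(np.arctan2(e[1],e[0])))
E
python3 - <<'E'
from h import *
np.set_printoptions(precision=4,suppress=True)
tool((18,120,120),(32,255,255),.0095,300,'w3.png')
E
```

```text
tcp [ 0.6154 -0.1987  0.184 ] yaw -56.57465259908853 t 5.75
[ 293  155   22   94 1729] rect c 620.7446899414062 -177.3206787109375 size 85.61871337890625 18.41482162475586 mean [ 621.485  -176.6906] ends [ 655.9205 -152.8677] [ 585.4554 -201.6164] ang -145.32399808289404
```

Request:
{"name": "servo_tool", "arguments": {
  "commands": [
    [0, 0, 0, 0, 0, 0, 0.55],
    [0, 0, 0, 0, 0, 0, 0.55],
    [0, 0, 0, 0, 0, 0, 0.55]
  ]
}}

```text
clock: 6.05
tcp_pos: [0.618, -0.1841, 0.187]
orientation: [3.002, 0.927, 0.001]
contact_force: [-0.1, 0.2, 0.4]
grip_width: 0.0384
gripper_force: 0.0
```

Request:
{"name": "servo_tool", "arguments": {
  "commands": [
    [0, 0, 0, 3, 7, -40, 0.55],
    [0, 0, 0, 3, 7, -80, 0.55],
    [0, 0, 0, 3, 7, -115, 0.55],
    [0, 0, 0, 3, 7, -140, 0.55],
    [0, 0, 0, 3, 7, -155, 0.55]
  ]
}}

```text
clock: 6.47
tcp_pos: [0.6191, -0.1765, 0.0284]
orientation: [-2.999, -0.927, 0.005]
contact_force: [-0.3, -0.2, -0.3]
grip_width: 0.0384
gripper_force: 0.0
```

Request:
{"name": "servo_tool", "arguments": {
  "commands": [
    [0, 0, 0, 0, 0, -15, 0.55],
    [0, 0, 0, 0, 0, -28, 0.55],
    [0, 0, 0, 0, 0, -28, 0.55]
  ]
}}

```text
clock: 6.72
tcp_pos: [0.6197, -0.1776, 0.0013]
orientation: [-3.0, -0.926, 0.004]
contact_force: [-1.3, -0.6, 0.2]
grip_width: 0.0386
gripper_force: 0.0
```

Request:
{"name": "servo_tool", "arguments": {
  "commands": [
    [0, 0, 0, 0, 0, 0, 1],
    [0, 0, 0, 0, 0, 0, 1],
    [0, 0, 0, 0, 0, 0, 1],
    [0, 0, 0, 0, 0, 0, 1]
  ],
  "force": 30
}}

```text
clock: 7.05
tcp_pos: [0.6217, -0.1789, 0.0045]
orientation: [3.002, 0.924, 0.003]
contact_force: [0.6, 1.1, 3.9]
grip_width: 0.0171
gripper_force: 33.2
```

Request:
{"name": "servo_tool", "arguments": {
  "commands": [
    [0, 0, 0, 0, 0, 20, 1],
    [0, 0, 0, 0, 0, 50, 1],
    [0, 0, 0, 0, 0, 90, 1],
    [0, 0, 0, 0, 0, 130, 1],
    [0, 0, 0, 0, 0, 150, 1]
  ]
}}

```text
clock: 7.47
tcp_pos: [0.6232, -0.1791, 0.1592]
orientation: [2.999, 0.923, 0.01]
contact_force: [1.1, -0.3, -0.6]
grip_width: 0.017
gripper_force: 32.6
```

Request:
{"name": "servo_tool", "arguments": {
  "commands": [
    [0, 0, 6, -10, 20, 0, 1],
    [0, 0, 13, -25, 55, 0, 1],
    [0, 0, 20, -40, 90, 0, 1],
    [0, 0, 27, -52, 125, 0, 1],
    [0, 0, 33, -60, 160, 0, 1]
  ]
}}

```text
clock: 7.88
tcp_pos: [0.5595, -0.0177, 0.154]
orientation: [2.611, 1.745, 0.0]
contact_force: [-0.1, -0.8, -1.0]
grip_width: 0.0173
gripper_force: 32.5
```

Request:
{"name": "servo_tool", "arguments": {
  "commands": [
    [0, 0, 6, -10, 35, 0, 1],
    [0, 0, 12, -20, 70, 0, 1],
    [0, 0, 18, -32, 105, 0, 1],
    [0, 0, 22, -42, 135, 0, 1],
    [0, 0, 22.5, -50, 160, 0, 1]
  ]
}}

```text
clock: 8.3
tcp_pos: [0.5098, 0.1439, 0.1541]
orientation: [2.22, 2.222, 0.002]
contact_force: [0.1, -0.5, -0.0]
grip_width: 0.017
gripper_force: 32.6
```

Request:
{"name": "servo_tool", "arguments": {
  "commands": [
    [0, 0, 0, -2, 24, 0, 1],
    [0, 0, 0, -2, 24, 0, 1],
    [0, 0, 0, -2, 24, 0, 1],
    [0, 0, 0, -2, 24, 0, 1]
  ]
}}

```text
clock: 8.63
tcp_pos: [0.5092, 0.1646, 0.1536]
orientation: [2.227, 2.215, -0.0]
contact_force: [0.9, -0.2, -0.5]
grip_width: 0.0175
gripper_force: 32.6
```

```bash
python3 - <<'E'
from h import *
np.set_printoptions(precision=4,suppress=True)
tool((18,120,120),(32,255,255),.155,200,'w4.png')
E
```

```text
tcp [0.5092 0.1646 0.1536] yaw -0.32049331094653283 t 8.6333
[ 296  206   47  193 7638] rect c 508.4490966796875 161.8251190185547 size 19.87854766845703 92.35696411132812 mean [508.456  164.8658] ends [508.2805 115.6765] [508.6097 207.9558] ang 89.7956044251989
[ 591  378   49   50 1017] rect c 652.3871459960938 112.61007690429688 size 9.158747673034668 37.53462600708008 mean [651.0152 113.488 ] ends [666.5699 100.0482] [638.0386 124.7002] ang 139.17196571942083
```

View pics/w4.png

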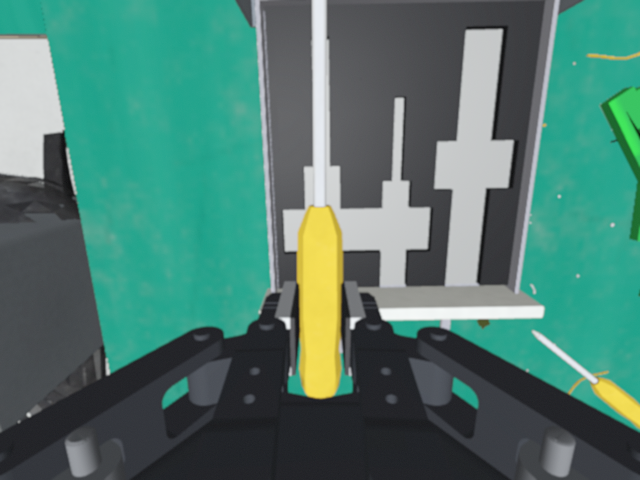

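The held screwdriver (px 320, 205–395) is aligned over its slot. I'm lowering it.

Request:
{"name": "servo_tool", "arguments": {
  "commands": [
    [0, 0, 0, 0, 2, -35, 1],
    [0, 0, 0, 0, 2, -70, 1],
    [0, 0, 0, 0, 2, -90, 1],
    [0, 0, 0, 0, 2, -105, 1],
    [0, 0, 0, 0, 2, -110, 1]
  ]
}}

```text
clock: 9.1
tcp_pos: [0.5078, 0.165, 0.0409]
orientation: [-2.229, -2.213, 0.006]
contact_force: [-0.7, 0.7, -0.2]
grip_width: 0.0172
gripper_force: 32.6
```

Request:
{"name": "servo_tool", "arguments": {
  "commands": [
    [0, 0, 0, 0, 0, -8, 1],
    [0, 0, 0, 0, 0, -16, 1],
    [0, 0, 0, 0, 0, -22, 1],
    [0, 0, 0, 0, 0, -22, 1]
  ]
}}

```text
clock: 9.43
tcp_pos: [0.5092, 0.1672, 0.0209]
orientation: [2.227, 2.215, 0.0]
contact_force: [1.4, -0.5, -0.5]
grip_width: 0.017
gripper_force: 32.6
```

Request:
{"name": "servo_tool", "arguments": {
  "commands": [
    [0, 0, 0, 0, 0, -1, 1],
    [0, 0, 0, 0, 0, -1, 0.65],
    [0, 0, 0, 0, 0, -1, 0.62],
    [0, 0, 0, 0, 0, -1, 0.62]
  ]
}}

```text
clock: 9.77
tcp_pos: [0.5092, 0.1675, 0.0208]
orientation: [2.227, 2.216, 0.001]
contact_force: [0.3, 0.4, 0.1]
grip_width: 0.0324
gripper_force: 0.0
```

Request:
{"name": "servo_tool", "arguments": {
  "commands": [
    [0, 0, 0, 0, 0, 20, 0.62],
    [0, 0, 0, 0, 0, 55, 0.62],
    [0, 0, 0, 0, 0, 95, 0.62],
    [0, 0, 0, 0, -10, 130, 0.62],
    [0, 0, 0, 0, -10, 130, 0.62]
  ]
}}

```text
clock: 10.18
tcp_pos: [0.5127, 0.1579, 0.1571]
orientation: [2.224, 2.21, 0.014]
contact_force: [0.8, 0.8, 0.6]
grip_width: 0.0325
gripper_force: 0.0
```

```bash
python3 - <<'E'
from h import *
np.set_printoptions(precision=4,suppress=True)
tool((18,120,120),(32,255,255),.0255,200,'w5.png')
E
```

```text
tcp [0.5127 0.1579 0.1571] yaw -0.35689749015406186 t 10.1833
[ 303  167   22  106 2118] rect c 508.57586669921875 167.8582763671875 size 85.72074890136719 16.954505920410156 mean [508.6701 169.0717] ends [508.5702 124.9925] [508.7645 210.7243] ang 89.87011102600098
[ 583  369   57   54 1179] rect c 788.4934692382812 0.7102394104003906 size 17.438589096069336 83.44660949707031 mean [786.1291   2.2901] ends [820.491  -26.3485] [756.351   27.1085] ang 140.19078084982652
```

Screwdriver is in: handle measures 85.7 mm long at recess height, mid about (0.509, 0.211). Next is the sucker.

Request:
{"name": "servo_tool", "arguments": {
  "commands": [
    [0, 0, -5, -10, -25, 15, 0.58],
    [0, 0, -10, -20, -60, 30, 0.58],
    [0, 0, -10, -26, -100, 30, 0.58],
    [0, 0, -10, -30, -140, 30, 0.58],
    [0, 0, -10, -30, -170, 30, 0.58]
  ]
}}

```text
clock: 10.65
tcp_pos: [0.477, -0.016, 0.1797]
orientation: [2.413, 2.011, -0.004]
contact_force: [0.4, -0.1, -0.1]
grip_width: 0.0355
gripper_force: 0.0
```

Request:
{"name": "servo_tool", "arguments": {
  "commands": [
    [0, 0, 0, -5, -40, 0, 0.58],
    [0, 0, 0, -10, -80, 0, 0.58],
    [0, 0, 0, -12, -115, 0, 0.58],
    [0, 0, 0, -15, -140, 0, 0.58],
    [0, 0, 0, -15, -145, 0, 0.58]
  ]
}}

```text
clock: 11.07
tcp_pos: [0.4619, -0.163, 0.1793]
orientation: [-2.419, -2.004, 0.004]
contact_force: [-0.0, -0.5, -0.6]
grip_width: 0.0355
gripper_force: 0.0
```

Request:
{"name": "servo_tool", "arguments": {
  "commands": [
    [0, 0, 0, 0, 0, 0, 0.58],
    [0, 0, 0, 0, 0, 0, 0.58]
  ]
}}

```text
clock: 11.23
tcp_pos: [0.4636, -0.1568, 0.1798]
orientation: [-2.41, -2.013, 0.0]
contact_force: [0.4, 0.3, -0.4]
grip_width: 0.036
gripper_force: 0.0
```

```bash
python3 - <<'E'
from h import *
np.set_printoptions(precision=4,suppress=True)
tool((96,110,80),(114,255,255),.0105,300,'w6.png')
E
```

```text
tcp [ 0.4636 -0.1568  0.1798] yaw -10.275253310412978 t 11.2333
[ 309  156   24  152 3288] rect c 461.18927001953125 -167.92657470703125 size 143.0269775390625 20.313560485839844 mean [ 462.0433 -163.5347] ends [ 448.267  -238.2566] [474.1964 -97.6166] ang 79.55383738462065
```

View pics/w6.png

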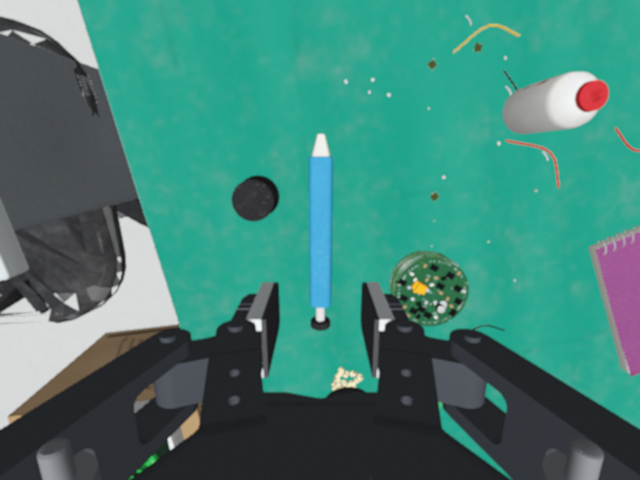

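The sucker runs from its nozzle tip at (321,134) to its knob end at (320,329). The loupe is at (255,198) and the boards at (430,287).

```bash
python3 - <<'E'
from h import *
o=r.get_obs();C=cam('wrist',o);X=onplane(C,[(321,134),(320,328),(255,198)],.0105);print(X,X[:2].mean(0),np.hypot(*(X[0]-X[1])[:2]))
E
```

```text
[[ 0.47807664 -0.07897926  0.0105    ]
 [ 0.44461155 -0.25996107  0.0105    ]
 [ 0.41010929 -0.12250754  0.0105    ]] [ 0.4613441  -0.16947016  0.0105    ] 0.18404979668292712
```

Request:
{"name": "servo_tool", "arguments": {
  "commands": [
    [0, 0, 0, -2, -12, -40, 0.58],
    [0, 0, 0, -2, -12, -80, 0.58],
    [0, 0, 0, -2, -12, -115, 0.58],
    [0, 0, 0, -2, -12, -138, 0.58],
    [0, 0, 0, -2, -12, -148, 0.58]
  ]
}}

```text
clock: 11.7
tcp_pos: [0.4601, -0.167, 0.0292]
orientation: [-2.405, -2.014, 0.003]
contact_force: [-0.0, 0.2, 0.0]
grip_width: 0.0357
gripper_force: 0.0
```

Request:
{"name": "servo_tool", "arguments": {
  "commands": [
    [0, 0, 0, 0, 0, -15, 0.58],
    [0, 0, 0, 0, 0, -28, 0.58],
    [0, 0, 0, 0, 0, -28, 0.58]
  ]
}}

```text
clock: 11.95
tcp_pos: [0.4614, -0.1679, 0.0031]
orientation: [-2.407, -2.015, 0.001]
contact_force: [-0.0, -1.0, 1.3]
grip_width: 0.0358
gripper_force: 0.0
```

Request:
{"name": "servo_tool", "arguments": {
  "commands": [
    [0, 0, 0, 0, 0, 0, 1],
    [0, 0, 0, 0, 0, 0, 1],
    [0, 0, 0, 0, 0, 0, 1],
    [0, 0, 0, 0, 0, 0, 1]
  ],
  "force": 30
}}

```text
clock: 12.28
tcp_pos: [0.4626, -0.1698, 0.0053]
orientation: [2.41, 2.012, 0.001]
contact_force: [-0.4, -0.3, -0.6]
grip_width: 0.0196
gripper_force: 32.2
```

Request:
{"name": "servo_tool", "arguments": {
  "commands": [
    [0, 0, 0, 0, 0, 20, 1],
    [0, 0, 0, 0, 0, 50, 1],
    [0, 0, 0, 0, 0, 90, 1],
    [0, 0, 0, 0, 0, 120, 1],
    [0, 0, 0, 0, 0, 130, 1]
  ]
}}

```text
clock: 12.7
tcp_pos: [0.4644, -0.1703, 0.1392]
orientation: [2.407, 2.009, 0.006]
contact_force: [1.5, -0.6, 0.0]
grip_width: 0.0197
gripper_force: 32.3
```

Request:
{"name": "servo_tool", "arguments": {
  "commands": [
    [0, 0, 3, 8, 20, 0, 1],
    [0, 0, 6, 22, 55, 0, 1],
    [0, 0, 8, 38, 92, 0, 1],
    [0, 0, 10.3, 54, 128, 0, 1],
    [0, 0, 10.3, 70, 165, 0, 1]
  ]
}}

```text
clock: 13.12
tcp_pos: [0.532, -0.0036, 0.1342]
orientation: [2.22, 2.222, -0.001]
contact_force: [0.4, -0.9, -0.2]
grip_width: 0.0196
gripper_force: 32.3
```

Request:
{"name": "servo_tool", "arguments": {
  "commands": [
    [0, 0, 0, 16, 37, 0, 1],
    [0, 0, 0, 32, 74, 0, 1],
    [0, 0, 0, 48, 111, 0, 1],
    [0, 0, 0, 64, 145, 0, 1],
    [0, 0, 0, 75, 175, 0, 1]
  ]
}}

```text
clock: 13.53
tcp_pos: [0.6075, 0.173, 0.134]
orientation: [-2.22, -2.222, -0.001]
contact_force: [1.0, -0.8, 0.2]
grip_width: 0.0197
gripper_force: 32.3
```

Request:
{"name": "servo_tool", "arguments": {
  "commands": [
    [0, 0, 0, 17, 25, 0, 1],
    [0, 0, 0, 17, 41, 0, 1],
    [0, 0, 0, 17, 41, 0, 1],
    [0, 0, 0, 17, 41, 0, 1],
    [0, 0, 0, 17, 41, 0, 1]
  ]
}}

```text
clock: 13.95
tcp_pos: [0.6235, 0.2097, 0.1337]
orientation: [2.222, 2.22, -0.003]
contact_force: [0.2, -0.4, -0.4]
grip_width: 0.0199
gripper_force: 32.2
```

```bash
python3 - <<'E'
from h import *
np.set_printoptions(precision=4,suppress=True)
tool((96,110,80),(114,255,255),.137,300,'w7.png')
E
```

```text
tcp [0.6235 0.2097 0.1337] yaw -0.04034880229667104 t 13.95
[  293   132    55   268 13349] rect c 622.8568115234375 221.78875732421875 size 120.11393737792969 22.057456970214844 mean [622.9271 228.4788] ends [622.7502 161.7318] [623.0686 281.8466] ang 89.84811219187722
```

View pics/w7.png

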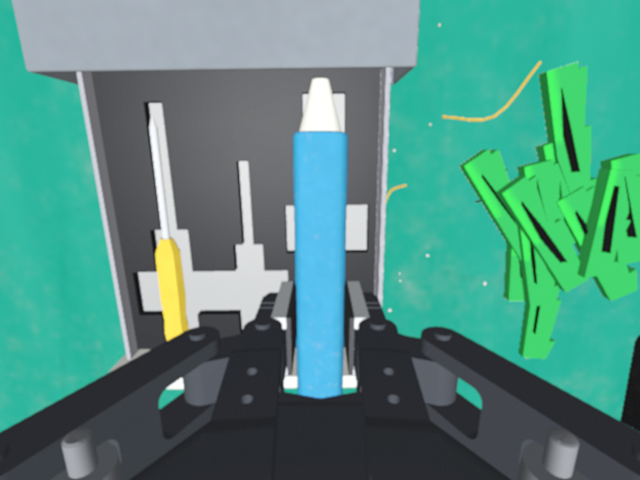

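The sucker is held straight at (320, 80–395) and its recess is centred near px 324, so I'll shift about 2 mm in +x while lowering.

Request:
{"name": "servo_tool", "arguments": {
  "commands": [
    [0, 0, 0, 2, 1, -25, 1],
    [0, 0, 0, 2, 1, -50, 1],
    [0, 0, 0, 2, 1, -70, 1],
    [0, 0, 0, 2, 1, -85, 1],
    [0, 0, 0, 2, 1, -91, 1]
  ]
}}

```text
clock: 14.42
tcp_pos: [0.6247, 0.2099, 0.0409]
orientation: [-2.223, -2.219, 0.006]
contact_force: [-0.6, 0.5, -0.5]
grip_width: 0.0196
gripper_force: 32.3
```

Request:
{"name": "servo_tool", "arguments": {
  "commands": [
    [0, 0, 0, 0, 0, -7, 1],
    [0, 0, 0, 0, 0, -14, 1],
    [0, 0, 0, 0, 0, -21, 1],
    [0, 0, 0, 0, 0, -22, 1],
    [0, 0, 0, 0, 0, -22, 1]
  ]
}}

```text
clock: 14.83
tcp_pos: [0.6262, 0.2124, 0.0216]
orientation: [2.221, 2.221, 0.001]
contact_force: [0.1, -0.3, -0.8]
grip_width: 0.0197
gripper_force: 32.3
```

Request:
{"name": "servo_tool", "arguments": {
  "commands": [
    [0, 0, 0, 0, 0, -1, 0.65],
    [0, 0, 0, 0, 0, -1, 0.6],
    [0, 0, 0, 0, 0, -1, 0.6],
    [0, 0, 0, 0, 0, -1, 0.6]
  ]
}}

```text
clock: 15.17
tcp_pos: [0.626, 0.2124, 0.0206]
orientation: [2.221, 2.222, 0.001]
contact_force: [0.0, 1.0, -0.7]
grip_width: 0.0343
gripper_force: 0.0
```

Request:
{"name": "servo_tool", "arguments": {
  "commands": [
    [0, 0, 0, 0, 0, 20, 0.6],
    [0, 0, 0, 0, 0, 55, 0.6],
    [0, 0, 0, 0, 0, 95, 0.6],
    [0, 0, 0, 0, -10, 130, 0.6],
    [0, 0, 0, -20, -40, 150, 0.6]
  ]
}}

```text
clock: 15.58
tcp_pos: [0.6093, 0.1782, 0.1755]
orientation: [2.215, 2.226, 0.017]
contact_force: [0.1, -0.5, 0.7]
grip_width: 0.034
gripper_force: 0.0
```

```bash
python3 - <<'E'
from h import *
np.set_printoptions(precision=4,suppress=True)
tool((96,110,80),(114,255,255),.0265,300,'w8.png')
E
```

```text
tcp [0.6093 0.1782 0.1755] yaw 0.28692635002710865 t 15.5833
[ 327   97   26  172 3955] rect c 625.649169921875 214.07498168945312 size 141.06268310546875 19.219173431396484 mean [625.665  218.4068] ends [625.4885 143.5419] [625.821  284.6087] ang 89.86498045784661
```

Request:
{"name": "servo_tool", "arguments": {
  "commands": [
    [0, 0, 6.5, -8, -25, 5, 0.6],
    [0, 0, 13, -16, -60, 5, 0.6],
    [0, 0, 20, -24, -100, 5, 0.6],
    [0, 0, 26.5, -32, -138, 5, 0.6],
    [0, 0, 33, -40, -176, 5, 0.6]
  ]
}}

```text
clock: 16.05
tcp_pos: [0.565, -0.0055, 0.1752]
orientation: [1.491, 2.765, -0.001]
contact_force: [0.9, 0.4, 0.9]
grip_width: 0.0343
gripper_force: 0.0
```

Request:
{"name": "servo_tool", "arguments": {
  "commands": [
    [0, 0, 6.5, -5, -38, 0, 0.6],
    [0, 0, 13, -10, -76, 0, 0.6],
    [0, 0, 20, -15, -114, 0, 0.6],
    [0, 0, 26.5, -20, -152, 0, 0.6],
    [0, 0, 33, -25, -190, 0, 0.6]
  ]
}}

```text
clock: 16.47
tcp_pos: [0.5401, -0.1957, 0.1753]
orientation: [-0.645, -3.075, 0.001]
contact_force: [0.3, -0.3, 0.1]
grip_width: 0.0344
gripper_force: 0.0
```

Request:
{"name": "servo_tool", "arguments": {
  "commands": [
    [0, 0, 6.5, -2, -38, 0, 0.6],
    [0, 0, 13, -4, -76, 0, 0.6],
    [0, 0, 20, -6, -114, 0, 0.6],
    [0, 0, 26.5, -6, -145, 0, 0.6],
    [0, 0, 32.6, -6, -170, 0, 0.6]
  ]
}}

```text
clock: 16.88
tcp_pos: [0.5334, -0.3676, 0.1748]
orientation: [0.239, -3.131, 0.001]
contact_force: [0.6, -0.5, -0.4]
grip_width: 0.0342
gripper_force: 0.0
```

Request:
{"name": "servo_tool", "arguments": {
  "commands": [
    [0, 0, 0, 0, 0, 0, 0.6],
    [0, 0, 0, 0, 0, 0, 0.6],
    [0, 0, 0, 0, 0, 0, 0.6]
  ]
}}

```text
clock: 17.13
tcp_pos: [0.5349, -0.3626, 0.1751]
orientation: [0.235, -3.133, -0.002]
contact_force: [0.2, 0.8, -0.5]
grip_width: 0.0342
gripper_force: 0.0
```

```bash
python3 - <<'E'
from h import *
np.set_printoptions(precision=4,suppress=True)
tool((45,140,60),(72,255,255),.008,300,'w9.png')
E
```

```text
tcp [ 0.5349 -0.3626  0.1751] yaw 98.57532848856883 t 17.1333
```

View pics/w9.png

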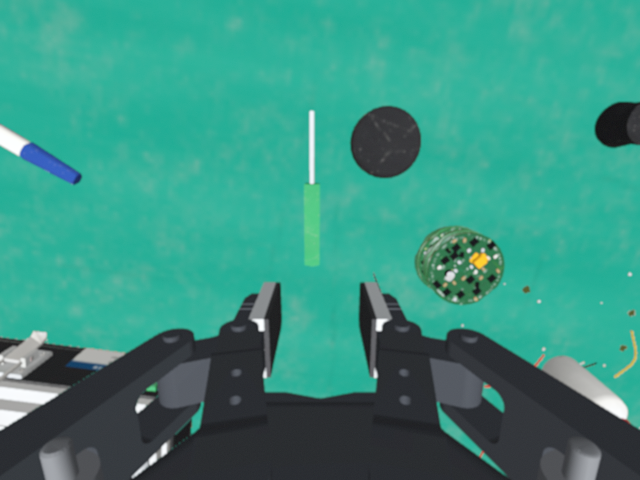

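The hex driver is vertical in view, with its handle from (312,184) to (312,266) and blade tip at (311,110). The jar is at (386,142).

```bash
python3 - <<'E'
from h import *
np.set_printoptions(precision=4,suppress=True)
o=r.get_obs();C=cam('wrist',o);X=onplane(C,[(312.3,184),(312,266),(311.5,110),(386,142)],.008);print(X)
d=X[1]-X[0];print('handle len',np.hypot(*d[:2]),'ang',np.degrees(np.arctan2(d[1],d[0])),'c',(X[0]+X[1])/2,'total',np.hypot(*(X[1]-X[2])[:2]))
E
```

```text
[[ 0.5009 -0.3728  0.008 ]
 [ 0.5764 -0.3621  0.008 ]
 [ 0.4403 -0.3824  0.008 ]
 [ 0.4562 -0.3156  0.008 ]]
handle len 0.07628105975627364 ang 8.099227081401155 c [ 0.5386 -0.3675  0.008 ] total 0.13762950676934294
```

Request:
{"name": "servo_tool", "arguments": {
  "commands": [
    [0, 0, 0, 1, -5, -40, 0.6],
    [0, 0, 0, 1, -5, -80, 0.6],
    [0, 0, 0, 1, -5, -115, 0.6],
    [0, 0, 0, 1, -5, -135, 0.6],
    [0, 0, 0, 1, -5, -143, 0.6]
  ]
}}

```text
clock: 17.6
tcp_pos: [0.5341, -0.3659, 0.0289]
orientation: [0.239, -3.128, -0.005]
contact_force: [0.4, 0.2, 0.6]
grip_width: 0.0336
gripper_force: 0.0
```

Request:
{"name": "servo_tool", "arguments": {
  "commands": [
    [0, 0, 0, 0, 0, -15, 0.6],
    [0, 0, 0, 0, 0, -28, 0.6],
    [0, 0, 0, 0, 0, -28, 0.6]
  ]
}}

```text
clock: 17.85
tcp_pos: [0.5352, -0.3679, 0.0027]
orientation: [0.237, -3.131, -0.002]
contact_force: [-0.8, 0.2, 0.1]
grip_width: 0.034
gripper_force: 0.0
```

Request:
{"name": "servo_tool", "arguments": {
  "commands": [
    [0, 0, 0, 0, 0, 0, 1],
    [0, 0, 0, 0, 0, 0, 1],
    [0, 0, 0, 0, 0, 0, 1],
    [0, 0, 0, 0, 0, 0, 1]
  ],
  "force": 30
}}

```text
clock: 18.18
tcp_pos: [0.5366, -0.3691, 0.0055]
orientation: [-0.235, 3.131, -0.002]
contact_force: [-0.1, 0.5, 2.2]
grip_width: 0.013
gripper_force: 33.1
```

Request:
{"name": "servo_tool", "arguments": {
  "commands": [
    [0, 0, 0, 0, 0, 20, 1],
    [0, 0, 0, 0, 0, 50, 1],
    [0, 0, 0, 0, 0, 90, 1],
    [0, 0, 0, 0, 0, 120, 1],
    [0, 0, 0, 0, 0, 130, 1]
  ]
}}

```text
clock: 18.6
tcp_pos: [0.5387, -0.3694, 0.1403]
orientation: [-0.235, 3.126, -0.007]
contact_force: [0.5, 0.3, 0.1]
grip_width: 0.0131
gripper_force: 32.8
```

Request:
{"name": "servo_tool", "arguments": {
  "commands": [
    [0, 0, -6.5, 4, 25, 0, 1],
    [0, 0, -13, 8, 60, 0, 1],
    [0, 0, -20, 12, 98, 0, 1],
    [0, 0, -26.5, 14, 136, 0, 1],
    [0, 0, -33, 16, 174, 0, 1]
  ]
}}

```text
clock: 19.02
tcp_pos: [0.5516, -0.1932, 0.1343]
orientation: [0.673, 3.068, 0.0]
contact_force: [0.6, 1.1, 0.2]
grip_width: 0.0128
gripper_force: 32.8
```

Request:
{"name": "servo_tool", "arguments": {
  "commands": [
    [0, 0, -6.5, 2, 38, 0, 1],
    [0, 0, -13, 4, 76, 0, 1],
    [0, 0, -20, 6, 114, 0, 1],
    [0, 0, -26.5, 7, 152, 0, 1],
    [0, 0, -33, 8, 190, 0, 1]
  ]
}}

```text
clock: 19.43
tcp_pos: [0.5595, -0.003, 0.1344]
orientation: [1.516, 2.751, -0.0]
contact_force: [0.5, 0.2, -1.8]
grip_width: 0.0128
gripper_force: 32.8
```

Request:
{"name": "servo_tool", "arguments": {
  "commands": [
    [0, 0, -6.5, 2, 38, 0, 1],
    [0, 0, -13, 4, 76, 0, 1],
    [0, 0, -20, 6, 114, 0, 1],
    [0, 0, -26.5, 6, 142, 0, 1],
    [0, 0, -32.4, 6, 164, 0, 1]
  ]
}}

```text
clock: 19.85
tcp_pos: [0.5652, 0.1631, 0.1345]
orientation: [-2.219, -2.222, -0.002]
contact_force: [1.1, -0.5, -1.0]
grip_width: 0.0132
gripper_force: 32.8
```

Request:
{"name": "servo_tool", "arguments": {
  "commands": [
    [0, 0, 0, 0, 0, 0, 1],
    [0, 0, 0, 0, 0, 0, 1],
    [0, 0, 0, 0, 0, 0, 1],
    [0, 0, 0, 0, 0, 0, 1]
  ]
}}

```text
clock: 20.18
tcp_pos: [0.566, 0.1573, 0.134]
orientation: [2.218, 2.224, -0.002]
contact_force: [-0.2, -0.2, -1.3]
grip_width: 0.0131
gripper_force: 32.8
```

```bash
python3 - <<'E'
from h import *
np.set_printoptions(precision=4,suppress=True)
tool((45,100,60),(72,255,255),.140,300,'w10.png')
E
```

```text
tcp [0.566  0.1573 0.134 ] yaw 0.13870003179973553 t 20.1833
[  546    68    94   237 11948] rect c 673.9942626953125 204.09649658203125 size 33.02854537963867 96.13137817382812 mean [676.3559 213.3764] ends [695.7562 160.0521] [662.5358 251.3628] ang 109.99225913045964
[ 302  230   36  119 1023] rect c 565.5321655273438 164.9335174560547 size 53.54009246826172 14.973932266235352 mean [563.9225 157.995 ] ends [565.799  138.4592] [560.6682 191.876 ] ang 95.48656678773443
```

View pics/w10.png

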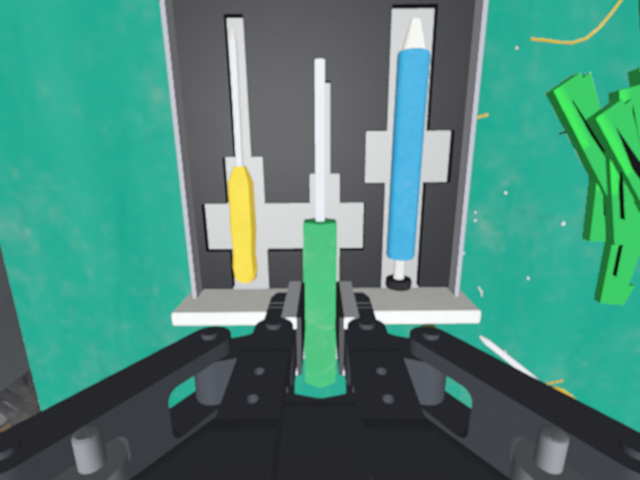

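The screwdriver (240,225) and sucker (410,155) are seated. The hex driver is held straight at px 320 and its recess edges are near (310,182) and (339,182).

```bash
python3 - <<'E'
from h import *
np.set_printoptions(precision=4,suppress=True)
o=r.get_obs();C=cam('wrist',o);im=cv2.imread('pics/w10.png').astype(int)
for v in(90,110,190):print(v,im[v,302:346,:].sum(1)//3)
print(onplane(C,[(310,184),(339,184),(329.5,95)],.016),onplane(C,[(320,222),(320,60)],.14))
E
```

```text
90 [106 106 106 107 105 106 106 106 104 103 102 115 172 222 241 243 242 242
 242 243 242 240 233 225 223 223 219 201 160 116 101 102 102 102 103 101
 102 101 102 102 100 102 100 100]
110 [108 107 107 107 106 106 106 106 106 106 103 111 166 220 239 242 241 241
 241 241 241 239 233 226 223 223 219 201 162 118 102 101 102 102 103 102
 102 102 102 102 102 101 102 100]
190 [ 99 100  99  99  99  96 101 148 198 218 220 219 222 231 238 241 241 241
 241 241 241 238 229 221 218 219 218 218 218 218 218 218 218 218 218 219
 212 178 125  95  91  93  94  92]
[[0.5583 0.1981 0.016 ]
 [0.5798 0.1981 0.016 ]
 [0.5722 0.2595 0.016 ]] [[0.5655 0.195  0.14  ]
 [0.5655 0.2539 0.14  ]]
```

Request:
{"name": "servo_tool", "arguments": {
  "commands": [
    [0, 0, 0, 2.5, 3, -25, 1],
    [0, 0, 0, 2.5, 3, -50, 1],
    [0, 0, 0, 2.5, 3, -70, 1],
    [0, 0, 0, 2.5, 3, -85, 1],
    [0, 0, 0, 2.5, 3, -91, 1]
  ]
}}

```text
clock: 20.65
tcp_pos: [0.5672, 0.1601, 0.0409]
orientation: [-2.218, -2.223, 0.006]
contact_force: [-0.8, -0.6, -0.2]
grip_width: 0.0129
gripper_force: 32.8
```

Request:
{"name": "servo_tool", "arguments": {
  "commands": [
    [0, 0, 0, 0, 0, -7, 1],
    [0, 0, 0, 0, 0, -14, 1],
    [0, 0, 0, 0, 0, -21, 1],
    [0, 0, 0, 0, 0, -22, 1],
    [0, 0, 0, 0, 0, -22, 1]
  ]
}}

```text
clock: 21.07
tcp_pos: [0.5688, 0.1623, 0.0216]
orientation: [2.217, 2.225, 0.001]
contact_force: [0.5, 0.3, 0.1]
grip_width: 0.0126
gripper_force: 32.8
```

Request:
{"name": "servo_tool", "arguments": {
  "commands": [
    [0, 0, 0, 0, 0, -1, 0.7],
    [0, 0, 0, 0, 0, -1, 0.68],
    [0, 0, 0, 0, 0, -1, 0.68],
    [0, 0, 0, 0, 0, -1, 0.68]
  ]
}}

```text
clock: 21.4
tcp_pos: [0.5684, 0.1624, 0.0204]
orientation: [2.217, 2.226, 0.0]
contact_force: [-0.1, 0.7, 0.4]
grip_width: 0.0273
gripper_force: 0.0
```

Request:
{"name": "servo_tool", "arguments": {
  "commands": [
    [0, 0, 0, 0, 0, 20, 0.68],
    [0, 0, 0, 0, 0, 55, 0.68],
    [0, 0, 0, 0, -10, 95, 0.68],
    [0, 0, 0, 0, -35, 130, 0.68],
    [0, 0, 0, 0, -60, 160, 0.68]
  ]
}}

```text
clock: 21.82
tcp_pos: [0.5684, 0.1036, 0.1828]
orientation: [2.213, 2.229, 0.003]
contact_force: [0.2, -0.7, 0.1]
grip_width: 0.0275
gripper_force: 0.0
```

Request:
{"name": "servo_tool", "arguments": {
  "commands": [
    [0, 0, 0, 0, 0, 0, 0.9],
    [0, 0, 0, 0, 0, 0, 1],
    [0, 0, 0, 0, 0, 0, 1]
  ]
}}

```text
clock: 22.07
tcp_pos: [0.5679, 0.1026, 0.1799]
orientation: [-2.217, -2.225, 0.0]
contact_force: [0.3, 0.2, -1.5]
grip_width: 0.0
gripper_force: 0.0
```

```bash
python3 - <<'E'
from h import *
np.set_printoptions(precision=4,suppress=True)
o,im,d=snap('wrist','w11.png');C=cam('wrist',o);P=cloud(C,d);print(o['tcp_pos'])
for nm,lo,hi,z in(('y',(18,120,120),(32,255,255),.0255),('b',(96,110,80),(114,255,255),.0265),('g',(45,100,60),(72,255,255),.023)):
  for m,s,c in blobs(im,lo,hi,300):
    v,u=np.nonzero(m);X=onplane(C,np.c_[u,v],z);(a,b),(w,h),_=cv2.minAreaRect((X[:,:2]*1000).astype(np.float32))
    print(nm,s,'c',a,b,'size',w,h,'x',X[:,0].min(),X[:,0].max(),'y',X[:,1].min(),X[:,1].max(),'ztop',np.nanpercentile(P[m][:,2],[50,95]))
cv2.imwrite('pics/w11c.png',im)
E
```

```text
[0.5679 0.1026 0.1799]
y [ 235   93   26  108 2154] c 507.94677734375 168.7022705078125 size 18.883193969726562 85.03942108154297 x 0.4983800455639676 0.517346148712679 y 0.12618720324340119 0.211224196941775 ztop [0.033  0.0351]
y [ 524  309   66   56 1332] c 794.0196533203125 -4.080360412597656 size 17.3262882232666 85.79313659667969 x 0.758433443059661 0.8288442744196007 y -0.033049034905809904 0.02522492937227458 ztop [0.0171 0.0193]
b [ 378    0   35  179 4461] c 625.8903198242188 210.39031982421875 size 130.47341918945312 19.789653778076172 x 0.6159565897959898 0.6359285359100153 y 0.14516761333418815 0.27560339625817143 ztop [0.0356 0.0376]
g [  521     0   119   229 15003] c 794.4992065429688 195.10247802734375 size 86.94158172607422 182.01805114746094 x 0.7211816387273292 0.8306578769996419 y 0.10194937565270173 0.2774005866206299 ztop [0.0171 0.0234]
g [314 110  15  92 323] c 568.1305541992188 162.0806884765625 size 11.854875564575195 73.87565612792969 x 0.56233665610382 0.5743829063150607 y 0.12514640879664324 0.1989732939138203 ztop [0.0285 0.0309]
```

View pics/w11.png

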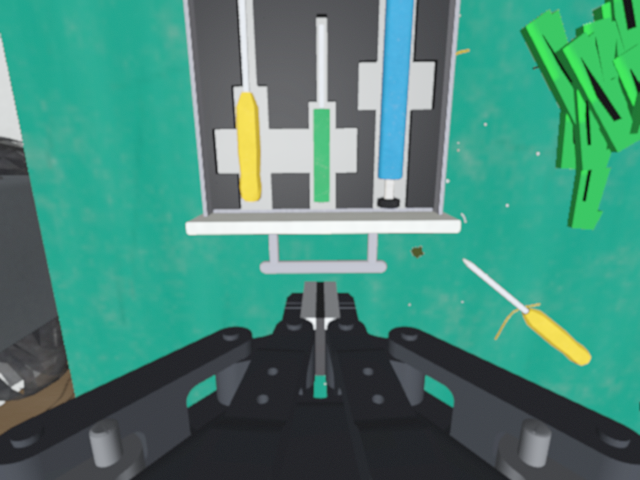

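All three tools are down in their recesses, with tops at about 35, 37 and 31 mm as expected. Now I'll push the drawer shut with closed fingers on the bar's outer side.

Request:
{"name": "servo_tool", "arguments": {
  "commands": [
    [0, 0, 0, 0, -35, 0, 1],
    [0, 0, 0, 0, -70, 0, 1],
    [0, 0, 0, 0, -95, 0, 1],
    [0, 0, 0, 0, -95, -35, 1],
    [0, 0, 0, 0, -95, -70, 1]
  ]
}}

```text
clock: 22.53
tcp_pos: [0.5694, 0.0063, 0.1096]
orientation: [2.218, 2.222, 0.003]
contact_force: [0.6, 1.0, -0.6]
grip_width: 0.0001
gripper_force: 0.0
```

Request:
{"name": "servo_tool", "arguments": {
  "commands": [
    [0, 0, 0, 0, 0, -35, 1],
    [0, 0, 0, 0, 0, -65, 1],
    [0, 0, 0, 0, 0, -85, 1],
    [0, 0, 0, 0, 0, -87, 1],
    [0, 0, 0, 0, 0, -87, 1]
  ]
}}

```text
clock: 22.95
tcp_pos: [0.5665, 0.0087, 0.0212]
orientation: [-2.212, -2.225, 0.005]
contact_force: [1.2, 0.7, -0.2]
grip_width: -0.0001
gripper_force: 0.0
```

Request:
{"name": "servo_tool", "arguments": {
  "commands": [
    [0, 0, 0, 0, 12, 0, 1],
    [0, 0, 0, 0, 24, 0, 1],
    [0, 0, 0, 0, 34, 0, 1],
    [0, 0, 0, 0, 42, 0, 1],
    [0, 0, 0, 0, 52, 0, 1]
  ]
}}

```text
clock: 23.37
tcp_pos: [0.569, 0.0596, 0.0244]
orientation: [2.216, 2.224, 0.0]
contact_force: [0.8, -3.8, 2.1]
grip_width: 0.0
gripper_force: 1.8
```

Request:
{"name": "servo_tool", "arguments": {
  "commands": [
    [0, 0, 0, 0, 15, 0, 1],
    [0, 0, 0, 0, 32, 0, 1],
    [0, 0, 0, 0, 49, 0, 1],
    [0, 0, 0, 0, 66, 0, 1],
    [0, 0, 0, 0, 83, 0, 1]
  ]
}}

```text
clock: 23.78
tcp_pos: [0.5682, 0.1422, 0.0238]
orientation: [2.217, 2.224, -0.003]
contact_force: [-1.6, -3.4, 3.2]
grip_width: 0.0001
gripper_force: 2.1
```

Request:
{"name": "servo_tool", "arguments": {
  "commands": [
    [0, 0, 0, 0, 17, 0, 1],
    [0, 0, 0, 0, 34, 0, 1],
    [0, 0, 0, 0, 50, 0, 1],
    [0, 0, 0, 0, 64, 0, 1],
    [0, 0, 0, 0, 76, 0, 1]
  ]
}}

```text
clock: 24.2
tcp_pos: [0.5678, 0.2193, 0.0235]
orientation: [2.217, 2.226, -0.002]
contact_force: [-2.0, -3.5, 2.3]
grip_width: 0.0001
gripper_force: 1.8
```

Request:
{"name": "servo_tool", "arguments": {
  "commands": [
    [0, 0, 0, 0, 8, 0, 1],
    [0, 0, 0, 0, 16, 0, 1],
    [0, 0, 0, 0, 22, 0, 1],
    [0, 0, 0, 0, 27, 0, 1],
    [0, 0, 0, 0, 30, 0, 1]
  ]
}}

```text
clock: 24.62
tcp_pos: [0.5682, 0.2488, 0.0231]
orientation: [-2.217, -2.225, 0.0]
contact_force: [-2.4, -2.1, 1.0]
grip_width: -0.0001
gripper_force: 1.4
```

Request:
{"name": "servo_tool", "arguments": {
  "commands": [
    [0, 0, 0, 0, 3, 0, 1],
    [0, 0, 0, 0, 6, 0, 1],
    [0, 0, 0, 0, 9, 0, 1],
    [0, 0, 0, 0, 11, 0, 1],
    [0, 0, 0, 0, 11, 0, 1]
  ]
}}

```text
clock: 25.03
tcp_pos: [0.5682, 0.2572, 0.023]
orientation: [2.218, 2.223, -0.005]
contact_force: [-2.5, -7.3, 4.3]
grip_width: 0.0002
gripper_force: 3.4
```

Request:
{"name": "servo_tool", "arguments": {
  "commands": [
    [0, 0, 0, 0, 3, 0, 1],
    [0, 0, 0, 0, 6, 0, 1],
    [0, 0, 0, 0, 8, 0, 1],
    [0, 0, 0, 0, 8, 0, 1]
  ]
}}

```text
clock: 25.37
tcp_pos: [0.5682, 0.2574, 0.023]
orientation: [2.218, 2.214, -0.021]
contact_force: [-8.4, -22.7, 15.9]
grip_width: 0.0004
gripper_force: 11.4
```

Request:
{"name": "servo_tool", "arguments": {
  "commands": [
    [0, 0, 0, 0, -10, 0, 1],
    [0, 0, 0, 0, -30, 0, 1],
    [0, 0, 0, 0, -60, 0, 1],
    [0, 0, 0, 0, -90, 10, 1],
    [0, 0, 0, 0, -110, 40, 1]
  ]
}}

```text
clock: 25.78
tcp_pos: [0.5666, 0.1538, 0.0603]
orientation: [-2.218, -2.222, 0.008]
contact_force: [0.3, -0.5, -0.3]
grip_width: 0.0001
gripper_force: 0.0
```

Request:
{"name": "servo_tool", "arguments": {
  "commands": [
    [0, 0, 0, 0, 0, 40, 1],
    [0, 0, 0, 0, 0, 80, 1],
    [0, 0, 0, 0, 0, 120, 1],
    [0, 0, 0, 0, 0, 140, 1],
    [0, 0, 0, 0, 0, 140, 1]
  ]
}}

```text
clock: 26.2
tcp_pos: [0.5723, 0.1598, 0.2099]
orientation: [2.213, 2.222, 0.019]
contact_force: [0.1, 1.4, -0.3]
grip_width: 0.0
gripper_force: 0.0
```

Request:
{"name": "servo_tool", "arguments": {
  "commands": [
    [0, 0, 0, 0, 0, 0, 1],
    [0, 0, 0, 0, 0, 0, 1],
    [0, 0, 0, 0, 0, 0, 1]
  ]
}}

```text
clock: 26.45
tcp_pos: [0.5678, 0.1573, 0.2019]
orientation: [-2.216, -2.225, 0.002]
contact_force: [-0.2, -0.1, -0.5]
grip_width: 0.0001
gripper_force: 0.0
```

```bash
python3 - <<'E'
from h import *
np.set_printoptions(precision=4,suppress=True)
o,im,d=snap('wrist','w12.png');C=cam('wrist',o);P=cloud(C,d).reshape(-1,3);print(o['tcp_pos'],o['clock'])
k=(abs(P[:,0]-.568)<.04)
b=P[k&(P[:,2]>.03)&(P[:,2]<.045)&(P[:,1]>.22)&(P[:,1]<.3)];print('bar',np.median(b,0),b.min(0),b.max(0),len(b))
p=P[k&(P[:,2]>.05)&(P[:,2]<.07)&(P[:,1]>.27)&(P[:,1]<.4)];print('panel/unit y from',np.percentile(p[:,1],[0,2,5]))
E
```

```text
[0.5678 0.1573 0.2019] 26.45
bar [0.5693 0.2742 0.0375] [0.528  0.2686 0.0311] [0.608  0.3    0.0409] 1543
panel/unit y from [0.3087 0.3094 0.3096]
```

Bar is at y ≈ 0.272, which is about 205 mm of travel from open, and the push ended at a firm stop, so the drawer is shut. The arm is clear.

```bash
python3 -c "
from bench import r
print(r.hand_in())"
```

```text
the job is handed in; nothing more can be done
None
```

I put the screwdriver, hex driver and solder sucker in their recesses, pushed the drawer to its stop and handed the job in at about 26 s; my measurements fit the limits, but the hand-in gave no verdict.

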